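Kit up the front and rear wheel bearing jobs

ROBOT

A 6-joint arm with a two-finger parallel gripper is mounted at the origin on the work surface. World frame = base frame: x ahead of the robot, y to its left, z up, the work surface at z = 0. Lengths are in m, angles in rad, forces in N, time in s.
With the tool pointing down it reaches from about 0.3 to 0.775 m from the base axis. Payload 14.6 kg.
Tool frame: the origin (TCP) lies midway between the tips of the shut fingers; the grasp point (between the pads) lies 19 mm behind it (pinch_z is the distance from the TCP to the grasp point, in m); z points along the fingers, y is the line along which they close (so a half turn about z gives the same grasp; the last joint's range is limited). The gripper opens to 85 mm and grips with 20 to 120 N. Pads are 22 mm wide; open, the fingers measure 114 mm over their backs; the gripper's body (76 mm by 85 mm) begins 54 mm behind the grasp point. The pads swing forward as they close: fully open they stand 13 mm farther back than shut.
Start: joints at [-0.067, 0.3, 1.521, -0, 1.321, -0.067], TCP at [0.55, -0, 0.231] pointing down, gripper open.
Joint ranges: [-3.03, 3.03], [-0.79, 2.21], [0.23, 2.52], [-1.04, 4.18], [0, 3.07], [-2.55, 2.55]. Speed limits (rad/s): [2.22, 2.22, 2.57, 3.14, 3.14, 3.14].

INTERFACE

Orientations are given as a rotation vector (axis times angle).
In Python, from bench import * gives the robot as it stands.
- The arm moves only by the tool play_rows, never from a script. Its argument "increments" is a list of rows, each a list of 7 numbers: the shift along the tool's x, y, z in mm, then the turn, a rotation vector about the tool's x, y, z in degrees, then the opening in per cent of the stroke, from 0 (shut) to 100 (fully open). In form: [[dx, dy, dz, wx, wy, wz, gripper], ...]. A call has 1 to 20 rows; each row shifts and turns the commanded pose from where the row before left it, along the tool's axes as they then stand; what a row does not reach is not made up. A row lasts 1/8 s, in which the tool goes at most 62.5 mm and 10.7 degrees, less where a joint would pass 70% of its speed; a pose out of reach is approached as far as the arm can. A call is refused whole if a number of a shift passes 62.5 or a number of a turn 10.7, either way. A call with a gripper value outside its range is refused whole. The fingers move at their own pace and stop on an object; "squeeze" is the grip in N (left out, the last holds). Time passes only in rows, so rows that do not move let the fingers close. It gives the time, the measured TCP pose, the force, the opening and the grip force at its end, in the units of the state.
- get_state(): the state, without advancing time (a new reading comes with each control period).
- grab_frame(name): name is "scene" or "side" or "wrist"; returns a dict with "img" (420x560x3 uint8, red, green, blue), "depth" (420x560 float32, m along the optical axis (not along the pixel's ray), 0 where there is no reading), "K" (3x3 intrinsics, pixels), "R" (3x3) and "t" (3): a world point X has camera coordinates R X + t. Camera axes: x right, y down, z forward; pixel columns grow to the right and rows downward; lengths in m; the calibration is good to about 2 mm. The wrist camera is an equidistant fisheye: a pixel r from the principal point sees the ray r / f radians off the axis. A picture is of the moment at which its call begins.
- job_done(): hands the job in; it is judged then, once.
The state is a dict: "time": time; "qpos": joint angles; "joint_vel": joint speeds; "joint_torque": joint torques, N m; "tcp_pos": TCP position; "eef_rot": TCP orientation; "contact_force": force on the tool from outside, world axes, zero at the start; "wrist_torque": the same for the moment, N m; "finger_gap": opening from 0.0 (shut) to 1.0 (fully open); "gripper_force": force on a finger pad.
Only numpy, scipy, OpenCV 4.12 (cv2) and the standard library are available. Lean on these libraries where they do the work, as an engineer would, in place of code of your own. Each camera call takes 0.05 s, during which the arm holds its last target. There are 200 camera calls.

TASK

Make up the two wheel kits from the parts on the bench. Front wheel, blue tray: the large bearing with orange seals in the large square pocket, the brass-coloured hub nut in the small pocket and the strapped pair of brake pads lengthwise in the long pocket. Rear wheel, red tray: the small bearing with black seals in the large square pocket and the bright domed grease cap in the small pocket; set every part down flat on the pocket floor, the same way up as you found it and without dropping it, and leave the rusty old bearing where it lies.

Things in the scene. Friction and masses are not known exactly. Their poses are not given: they have to be found in the camera images.
- bearing_large_center (a point): Large new wheel bearing: upright steel ring 55 mm outside, 25 mm bore, 43 mm high, orange seal faces, about 0.42 kg, standing on its end face on the bench. Point: its centre, 21.5 mm above its underside; z along its axis (up).
- bearing_small_center (a point): Small new wheel bearing: steel ring 42 mm outside, 20 mm bore, 30 mm high, black seal faces, about 0.18 kg, standing on its end face. Point: its centre, 15 mm above its underside; z along its axis (up).
- hub_nut_center (a point): Brass-coloured hub nut, 28 mm high, about 0.13 kg: flange 44 mm across at the foot (lowest 5 mm), hexagon 36 mm across flats from 5 to 24 mm up, round collar 29 mm across on top, 22 mm bore. Point: its centre, 14 mm above its underside; z up. One pair of flats faces +x and -x of this frame, the others follow every 60 degrees.
- dust_cap_center (a point): Bright pressed-metal grease cap standing mouth down, domed end up: 44 mm across (46 mm at a bead 6 to 9 mm up), straight-sided to 27 mm up, dome top at 34 mm, about 0.07 kg. Point: on its axis, 17 mm above its underside; z up.
- pads_center (a point): A pair of brake pads laid face to face and strapped together with two yellow straps, lying flat: grey steel backing plates with end ears above and below, dark friction lining between. 92 mm long over the ears (x), 44 mm wide (y), 34 mm high (z), about 0.34 kg. Point: its centre, 17 mm above its underside; z up. The straps lie at x = -24 and +24 mm.
- bearing_old_center (a point): Rusty brown old bearing, 52 mm outside, 25 mm bore, 37 mm high, standing loose among the new parts; not part of either kit, to be left alone. Point: its centre, 18.5 mm above its underside.
- tray_blue: Blue kit tray (front wheel), fixed, 156 x 154 mm; floor 4 mm thick, walls and dividers 4 mm thick, tops 16 mm above the bench. Origin: centre of its underside, z up. Pockets, centres (x, y) and sizes in mm: long (-41, 0), 66 in x by 146 in y; large square (35, -34), 78 x 78; small (35, 41), 78 in x by 64 in y. The trays differ only in colour; either may stand left or right.
- tray_red: Red kit tray (rear wheel), fixed, 156 x 154 mm; floor 4 mm thick, walls and dividers 4 mm thick, tops 16 mm above the bench. Origin: centre of its underside, z up. Pockets, centres (x, y) and sizes in mm: long (-41, 0), 66 in x by 146 in y; large square (35, -34), 78 x 78; small (35, 41), 78 in x by 64 in y. The trays differ only in colour; either may stand left or right.
Not all that is in view belongs to the job. What is shaped like the part that bears bearing_large_center but pink, purple or turquoise is not meant.

How it is judged:
By the outcome, as a careful person would: the job done as asked, in the order asked, and still so for the second after the job is handed in, with the robot touching nothing.
It also fails if it takes over 128 s, if anything falls off the work surface, if the arm or the gripper's body presses on something with over 40 N, if the wrist force passes 120 N, or if a joint passes its speed limit or range.

## Working session

There is one attempt and no reset: what is moved stays moved. The work goes in short steps, Python scripts to look and compute and a tool call to move; the robot and the scene stay as the last step left them, time stands still between calls to the robot, and variables do not carry over. Pictures are saved under pics/ and viewed, at most 14 in all, crops included, and the job is handed in when it is done.

Besides the shell and the picture viewer there is one more tool, called after "Request:" by a JSON object that holds its "name" and its "arguments", one argument or row to a line. play_rows: Moves the arm, as the interface text tells. Its arguments: {"type":"object","properties":{"increments":{"type":"array","items":{"type":"array","items":{"type":"number"}}},"squeeze":{"type":"number"}},"required":["increments"]}

```bash
mkdir -p pics
cat > h.py <<'E'
from bench import *
import numpy as np, cv2
from scipy.spatial.transform import Rotation as Ro
def save(f,n): cv2.imwrite('pics/'+n+'.png',f['img'][:,:,::-1])
def cloud(f):
    d=f['depth'];K=f['K'];v,u=np.mgrid[:d.shape[0],:d.shape[1]]
    P=np.stack([(u-K[0,2])/K[0,0]*d,(v-K[1,2])/K[1,1]*d,d],-1)
    W=(P-f['t'])@f['R']; W[d==0]=np.nan
    return W
E
python3 - <<'E'
from h import *
for n in ['scene','side']:
    f=grab_frame(n); save(f,n+'0'); np.savez(n+'0',**f); print(n,f['K'].tolist(),(-f['R'].T@f['t']).round(3),f['R'].round(2).tolist())
s=get_state();print(s)
E
```

```text
scene [[437.7303377635938, 0.0, 278.91793300720155], [0.0, 437.7303377635938, 205.3332652632713], [0.0, 0.0, 1.0]] [1.042 0.144 0.753] [[-0.21, 0.98, 0.01], [0.79, 0.18, -0.58], [-0.57, -0.12, -0.81]]
side [[486.0380889265693, 0.0, 286.5148279518153], [0.0, 486.0380889265693, 206.15029711837664], [0.0, 0.0, 1.0]] [ 0.359 -0.811  0.771] [[0.98, -0.2, 0.02], [-0.11, -0.62, -0.77], [0.16, 0.76, -0.63]]
{'time': 0.1, 'qpos': array([-6.65875419e-02,  3.00434546e-01,  1.52147769e+00,  7.56100073e-06,
        1.32071268e+00, -6.66269236e-02]), 'joint_vel': array([ 0.00085854, -0.00148695, -0.00153321,  0.00119153, -0.00078369,
       -0.00044652]), 'joint_torque': array([ 5.41233840e-04, -5.44380498e+01, -3.62372375e+01, -1.11349805e-04,
        3.02289474e-03, -1.80062301e-05]), 'tcp_pos': array([5.49804207e-01, 1.87725468e-05, 2.30785106e-01]), 'eef_rot': array([-2.22084694e+00, -2.22093024e+00,  1.05877507e-03]), 'contact_force': array([-0.05353716, -0.14309686, -1.12083755]), 'wrist_torque': array([-0.04772778,  0.00434058,  0.01080444]), 'gripper_force': 0.0, 'finger_gap': 1.0011760433837058}
```

View pics/scene0.png

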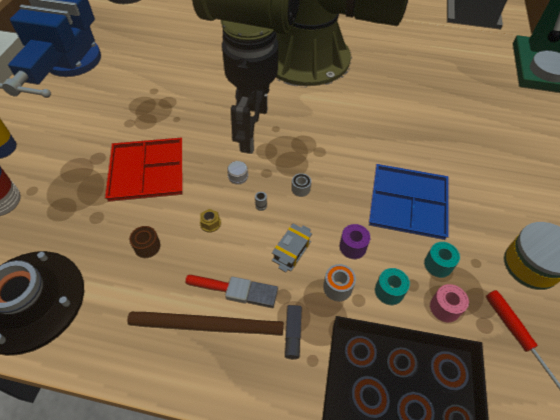

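View pics/side0.png

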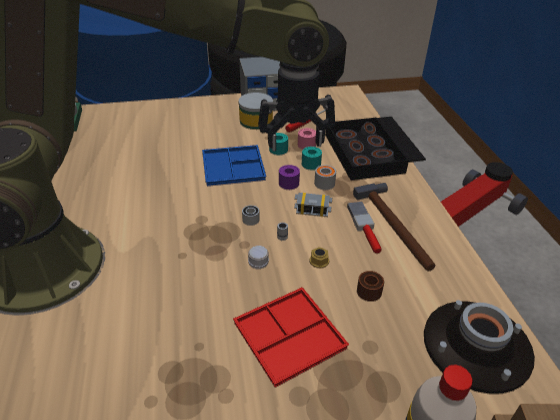

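```bash
cat > m.py <<'E'
from h import *
fs={n:dict(np.load(n+'0.npz')) for n in ['scene','side']}
for n,f in fs.items():
    W=cloud(f); img=f['img']
    m=(W[...,2]>.010)&(W[...,2]<.08)&(W[...,0]>.25)&(W[...,0]<.85)&(abs(W[...,1])<.45)
    m=np.nan_to_num(m).astype(np.uint8)
    k,lab,st,c=cv2.connectedComponentsWithStats(m)
    print(n,'table z',np.nanmedian(W[(abs(W[...,2])<.015)][:,2]).round(4))
    for i in range(1,k):
        if st[i,4]<60: continue
        p=W[lab==i]; zt=np.percentile(p[:,2],97); q=p[p[:,2]>zt-.006]
        (cx,cy),(w,h),a=cv2.minAreaRect((q[:,:2]*1000).astype(np.float32))
        print(c[i].round(),st[i,4],'top z %.1f'%(zt*1e3),'rect c (%.0f %.0f) %.0fx%.0f a%.0f'%(cx,cy,w,h,a),'col',np.median(img[lab==i],0))
    hsv=cv2.cvtColor(img,cv2.COLOR_RGB2HSV)
    for nm,hr in [('blue',[(105,125)]),('red',[(0,5),(175,180)])]:
        mm=sum([(hsv[...,0]>=a)&(hsv[...,0]<=b) for a,b in hr]).astype(bool)&(hsv[...,1]>150)&(W[...,2]<.025)&(abs(W[...,1])<.45)&(W[...,0]>.2)&(W[...,0]<.85)
        k,lab,st,c=cv2.connectedComponentsWithStats(mm.astype(np.uint8)); i=1+st[1:,4].argmax()
        p=W[lab==i]; print(nm,cv2.minAreaRect((p[:,:2]*1000).astype(np.float32)))
        np.save(f'{nm}_{n}',p)
s=fs['scene']['img'][130:330,180:460]; cv2.imwrite('pics/crop0.png',cv2.resize(s,(784,560),interpolation=cv2.INTER_CUBIC)[:,:,::-1])
E
python3 m.py
```

```text
scene table z 0.0006
[145. 168.] 1046 top z 18.4 rect c (488 -271) 161x159 a20 col [157.  23.  10.]
[237. 171.] 352 top z 35.5 rect c (460 -68) 40x39 a43 col [135. 139. 141.]
[411. 200.] 1160 top z 18.3 rect c (447 303) 157x164 a90 col [ 31.  63. 115.]
[300. 183.] 344 top z 31.9 rect c (463 74) 41x41 a48 col [75. 73. 66.]
[260. 200.] 179 top z 38.7 rect c (527 -1) 23x24 a50 col [75. 72. 65.]
[209. 219.] 290 top z 29.7 rect c (592 -90) 37x37 a47 col [106.5  87.   36.5]
[291. 245.] 999 top z 36.7 rect c (619 84) 45x92 a71 col [102. 111. 113.]
[354. 240.] 784 top z 45.0 rect c (582 201) 54x54 a30 col [ 90.  42. 102.]
[144. 240.] 686 top z 39.2 rect c (671 -195) 52x51 a48 col [54. 35. 21.]
[442. 258.] 882 top z 45.0 rect c (586 366) 54x55 a36 col [ 23.  107.   97.5]
[ 43. 284.] 4445 top z 76.8 rect c (810 -346) 87x47 a53 col [33. 27. 22.]
[339. 281.] 867 top z 45.1 rect c (676 183) 54x54 a59 col [121.  84.  61.]
[392. 285.] 906 top z 44.9 rect c (662 278) 54x54 a67 col [ 21. 117. 105.]
[238. 289.] 1516 top z 22.0 rect c (725 -9) 169x42 a90 col [118.  83.  88.]
[449. 302.] 1006 top z 44.9
[... 1554 characters left out ...]
 c (462 72) 42x38 a81 col [72. 71. 68.]
[282. 230.] 148 top z 37.4 rect c (525 -1) 22x27 a12 col [68. 66. 64.]
[258. 256.] 344 top z 34.7 rect c (459 -70) 39x39 a82 col [136.5 136.5 139.5]
[319. 256.] 237 top z 28.7 rect c (589 -91) 37x35 a75 col [85. 71. 41.]
[370. 284.] 598 top z 38.1 rect c (670 -195) 52x51 a23 col [48. 29. 20.]
[289. 334.] 1427 top z 17.5 rect c (487 -270) 159x163 a20 col [160.  37.  33.]
[470. 344.] 5553 top z 75.6 rect c (816 -359) 69x86 a0 col [32. 29. 27.]
blue ((446.06878662109375, 301.9444580078125), (163.27029418945312, 157.8553009033203), 89.75604248046875)
red ((488.88922119140625, -263.554931640625), (167.44883728027344, 174.29644775390625), 19.745485305786133)
```

View pics/crop0.png

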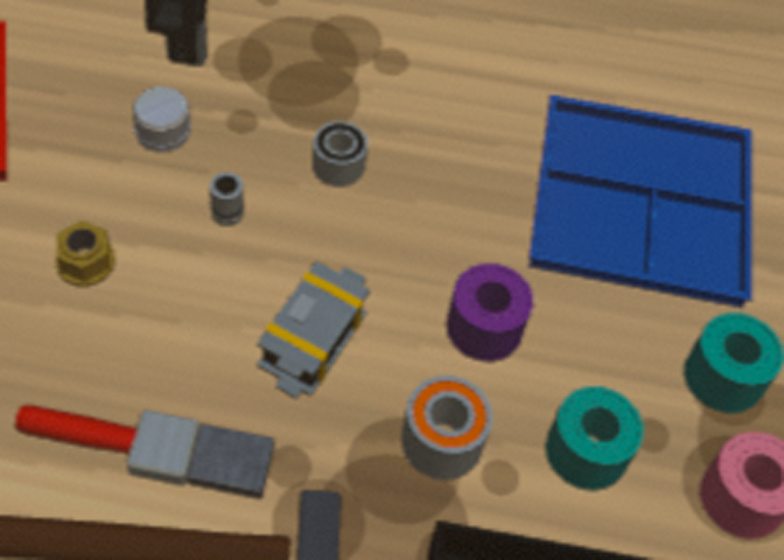

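Candidates for the large bearing in the scene view: orange seals on steel (339,282), purple (354,240), turquoise (442,258) and (392,285), pink (449,302), and the boxed rings. Only (339,282) has a steel ring with orange seals, and the crop confirms it. The small bearing is the black-sealed ring at (301,184); the thing at (261,200) is a narrow 22 mm sleeve. The cap is at (237,172), the nut at (209,219) and the pads at (292,247). The old bearing at (145,241) stays.

```bash
cat >> h.py <<'E'
def go(x,y,z,yaw=None):
    """print the remaining shift (mm, tool axes) and turn about tool z (deg) to x,y,z mm, yaw = world angle of tool y"""
    s=get_state(); R=Ro.from_rotvec(s['eef_rot']).as_matrix(); p=s['tcp_pos']*1e3
    a=np.degrees(np.arctan2(R[1,1],R[0,1]))
    print('tcp',p.round(1),'yaw %.1f'%a,'t %.1f'%s['time'],'gap %.2f'%s['finger_gap'],'F',s['contact_force'].round(1),'shift tool',(R.T@(np.array([x,y,z])-p)).round(1),
      'wz',None if yaw is None else round(-((yaw-a+90)%180-90),1))
E
cat > t.py <<'E'
from h import *
from scipy.optimize import minimize
# wall centre-line segments (axis, const, lo, hi), tray frame mm
S=[(0,-76,-77,77),(0,76,-77,77),(1,-75,-78,78),(1,75,-78,78),(0,-6,-77,77),(1,7,-6,78)]
def dist(q):
    d=[]
    for ax,c,lo,hi in S:
        o=q[:,1-ax]; e=np.maximum(np.maximum(lo-o,o-hi),0)
        d.append(np.hypot(np.maximum(abs(q[:,ax]-c)-2,0),e))
    return np.min(d,0)
for nm,c0,yaws in [('blue',(446,303),(0,90,180,-90)),('red',(488,-270),(20,110,200,-70))]:
  for n in ['scene','side']:
    p=np.load(f'{nm}_{n}.npy')*1e3; p=p[(p[:,2]>12.5)&(np.hypot(p[:,0]-c0[0],p[:,1]-c0[1])<115)]
    def cost(v):
        a=np.radians(v[2]);d=p[:,:2]-v[:2];q=np.c_[d@[np.cos(a),np.sin(a)],d@[-np.sin(a),np.cos(a)]]
        return np.minimum(dist(q),8).mean()
    for y in yaws:
        r=minimize(cost,[*c0,y],method='Nelder-Mead',options=dict(initial_simplex=np.array([[*c0,y],[c0[0]+6,c0[1],y],[c0[0],c0[1]+6,y],[*c0,y+4]])))
        print(nm,n,len(p),y,r.x.round(1),round(r.fun,2))
E
python3 t.py; python3 -c "
from h import *
go(676,183,100,45)"
```

```text
blue scene 728 0 [446.9 303.6  -0.5] 0.16
blue scene 728 90 [447.4 303.5  89.5] 1.43
blue scene 728 180 [446.9 303.8 179.6] 1.92
blue scene 728 -90 [447.5 303.6 -90.3] 1.47
blue side 380 0 [446.1 301.9  -0.6] 0.4
blue side 380 90 [446.5 302.5  89.6] 1.57
blue side 380 180 [446.  302.  179.4] 1.83
blue side 380 -90 [446.2 302.4 -90.3] 1.31
red scene 816 20 [ 487.7 -269.8   20. ] 1.24
red scene 816 110 [ 488.3 -270.2  109.9] 0.23
red scene 816 200 [ 487.8 -269.8  199.8] 1.43
red scene 816 -70 [ 488.3 -270.2  -70.2] 1.7
red side 1221 20 [ 486.6 -271.6   19.8] 1.39
red side 1221 110 [ 486.7 -271.2  109.8] 0.31
red side 1221 200 [ 486.6 -271.3  199.7] 1.33
red side 1221 -70 [ 486.8 -271.6  -70.3] 1.67
tcp [549.8   0.  230.8] yaw 0.0 t 0.1 gap 1.00 F [-0.1 -0.1 -1.1] shift tool [183.  126.3 130.7] wz -45.0
```

Request:
{"name": "play_rows", "arguments": {
  "increments": [
    [30.5, 21, 17, 0, 0, 0, 100],
    [30.5, 21, 17, 0, 0, 0, 100],
    [30.5, 21, 17, 0, 0, 0, 100],
    [30.5, 21, 17, 0, 0, 0, 100],
    [30.5, 21, 17, 0, 0, 0, 100],
    [30.5, 21, 17, 0, 0, 0, 100],
    [0, 0, 9, 0, 0, -9, 100],
    [0, 0, 9, 0, 0, -9, 100],
    [0, 0, 9, 0, 0, -9, 100],
    [0, 0, 9, 0, 0, -9, 100],
    [0, 0, 0, 0, 0, -9, 100],
    [0, 0, 0, 0, 0, 0, 100]
  ],
  "squeeze": 60
}}

```text
time: 1.6
tcp_pos: [0.6758, 0.183, 0.0928]
eef_rot: [-1.203, -2.901, 0.001]
contact_force: [-0.1, 0.6, 0.5]
finger_gap: 1.0
gripper_force: 0.0
```

```bash
python3 -c "
from h import *
go(676,183,13,45)
f=grab_frame('wrist');save(f,'w1');print(f['K'].tolist())"
```

```text
tcp [675.8 183.   92.8] yaw 44.9 t 1.6 gap 1.00 F [-0.1  0.6  0.5] shift tool [-0.2  0.2 79.8] wz -0.1
[[325.19226210127806, 0.0, 278.91988918726173], [0.0, 325.19226210127806, 209.3701544853529], [0.0, 0.0, 1.0]]
```

View pics/w1.png

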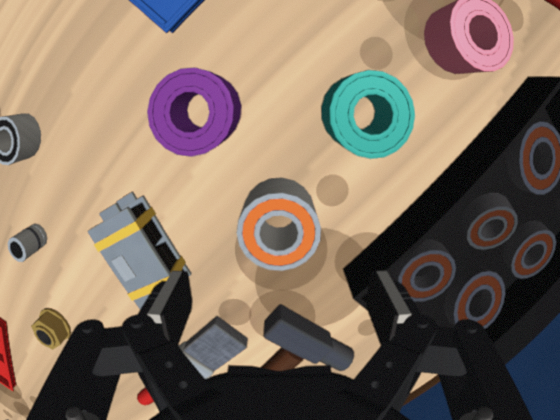

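The orange-sealed bearing at (279,232) is centred between the fingertips at about (175,290) and (390,290), with both fingers clear. I'll descend and grip it.

Request:
{"name": "play_rows", "arguments": {
  "increments": [
    [0, 0, 25, 0, 0, 0, 100],
    [0, 0, 25, 0, 0, 0, 100],
    [0, 0, 20, 0, 0, 0, 100],
    [0, 0, 10, 0, 0, 0, 100],
    [0, 0, 0, 0, 0, 0, 50],
    [0, 0, 0, 0, 0, 0, 50],
    [0, 0, 0, 0, 0, 0, 50],
    [0, 0, 0, 0, 0, 0, 50],
    [0, 0, 0, 0, 0, 0, 50],
    [0, 0, 0, 0, 0, 0, 50]
  ]
}}

```text
time: 2.9
tcp_pos: [0.6767, 0.1831, 0.0148]
eef_rot: [1.202, 2.901, 0.002]
contact_force: [-1.1, 0.8, 6.1]
finger_gap: 0.63
gripper_force: 64.5
```

```bash
python3 -c "
from h import *
go(484,268.5,90,45);print(get_state()['gripper_force'])"
```

```text
tcp [676.7 183.1  14.8] yaw 45.0 t 2.9 gap 0.63 F [-1.1  0.8  6.1] shift tool [196.5 -75.8 -75.6] wz -0.0
64.47951838374138
```

Request:
{"name": "play_rows", "arguments": {
  "increments": [
    [0, 0, -15, 0, 0, 0, 50],
    [0, 0, -30, 0, 0, 0, 50],
    [0, 0, -30, 0, 0, 0, 50],
    [20, -7.6, 0, 0, 0, 0, 50],
    [31, -12, 0, 0, 0, 0, 50],
    [31, -12, 0, 0, 0, 0, 50],
    [31, -12, 0, 0, 0, 0, 50],
    [31, -12, 0, 0, 0, 0, 50],
    [31, -12, 0, 0, 0, 0, 50],
    [20.5, -8, 0, 0, 0, 0, 50],
    [0, 0, 0, 0, 0, 0, 50],
    [0, 0, 0, 0, 0, 0, 50]
  ]
}}

```text
time: 4.4
tcp_pos: [0.4848, 0.2677, 0.0888]
eef_rot: [1.202, 2.902, 0.001]
contact_force: [-0.1, -1.0, -4.0]
finger_gap: 0.628
gripper_force: 64.5
```

```bash
python3 -c "
from h import *
go(484,268.5,18.8,45);print(get_state()['gripper_force'])"
```

```text
tcp [484.8 267.7  88.8] yaw 45.0 t 4.4 gap 0.63 F [-0.1 -1.  -4. ] shift tool [ 1.2 -0.  70. ] wz -0.0
64.49906196445227
```

Request:
{"name": "play_rows", "arguments": {
  "increments": [
    [0, 0, 25, 0, 0, 0, 50],
    [0, 0, 25, 0, 0, 0, 50],
    [0, 0, 12, 0, 0, 0, 50],
    [0, 0, 4, 0, 0, 0, 50],
    [0, 0, 0, 0, 0, 0, 50],
    [0, 0, 0, 0, 0, 0, 50]
  ]
}}

```text
time: 5.15
tcp_pos: [0.4847, 0.268, 0.0231]
eef_rot: [1.202, 2.902, 0.001]
contact_force: [-0.8, -0.2, -4.2]
finger_gap: 0.629
gripper_force: 64.4
```

Request:
{"name": "play_rows", "arguments": {
  "increments": [
    [0, 0, 2, 0, 0, 0, 50],
    [0, 0, 0, 0, 0, 0, 50]
  ]
}}

```text
time: 5.4
tcp_pos: [0.4843, 0.2678, 0.0204]
eef_rot: [1.202, 2.902, 0.0]
contact_force: [0.5, 0.1, -3.4]
finger_gap: 0.628
gripper_force: 64.4
```

Request:
{"name": "play_rows", "arguments": {
  "increments": [
    [0, 0, 1, 0, 0, 0, 50],
    [0, 0, 0, 0, 0, 0, 50]
  ]
}}

```text
time: 5.65
tcp_pos: [0.4842, 0.2678, 0.0192]
eef_rot: [-1.202, -2.902, 0.0]
contact_force: [-0.0, -0.9, -4.4]
finger_gap: 0.629
gripper_force: 64.4
```

Request:
{"name": "play_rows", "arguments": {
  "increments": [
    [0, 0, 0.7, 0, 0, 0, 50],
    [0, 0, 0, 0, 0, 0, 50]
  ]
}}

```text
time: 5.9
tcp_pos: [0.4843, 0.2678, 0.0188]
eef_rot: [1.202, 2.902, 0.0]
contact_force: [-1.8, -0.7, -0.9]
finger_gap: 0.626
gripper_force: 64.8
```

Request:
{"name": "play_rows", "arguments": {
  "increments": [
    [0, 0, 0.7, 0, 0, 0, 50],
    [0, 0, 0, 0, 0, 0, 50]
  ]
}}

```text
time: 6.15
tcp_pos: [0.4843, 0.2678, 0.0187]
eef_rot: [1.202, 2.902, 0.0]
contact_force: [-6.1, -2.4, 9.9]
finger_gap: 0.632
gripper_force: 65.9
```

Request:
{"name": "play_rows", "arguments": {
  "increments": [
    [0, 0, 0, 0, 0, 0, 76],
    [0, 0, 0, 0, 0, 0, 76],
    [0, 0, 0, 0, 0, 0, 76],
    [0, 0, -15, 0, 0, 0, 76],
    [0, 0, -30, 0, 0, 0, 80],
    [0, 0, -35, 0, 0, 0, 100],
    [-41, -22.3, -5, 0, 0, 0, 100],
    [-41, -22.3, -5, 0, 0, 0, 100],
    [-41, -22.3, 0, 0, 0, 0, 100],
    [-41, -22.3, 0, 0, 0, 0, 100],
    [-41, -22.3, 0, 0, 0, 0, 100],
    [-41, -22.3, 0, 0, 0, 0, 100],
    [-41, -22.3, 0, 0, 0, 0, 100],
    [-41, -22.3, 0, 0, 0, 0, 100],
    [0, 0, 0, 0, 0, 0, 100]
  ]
}}

```text
time: 8.02
tcp_pos: [0.5905, -0.0931, 0.1088]
eef_rot: [1.207, 2.899, -0.0]
contact_force: [-0.6, -0.1, 0.4]
finger_gap: 0.999
gripper_force: 0.0
```

Run:
```python
from h import *
go(590.5,-90.5,14,0)
f=grab_frame('wrist');np.savez('w2',**f)
# rectified zoom on nut: orthographic view of plane z=24..28 (top of hex) in world axes
def proj(X,f):
    c=X@f['R'].T+f['t'];r=np.hypot(c[...,0],c[...,1]);th=np.arctan2(r,c[...,2]);k=f['K'][0,0]*th/np.maximum(r,1e-9)
    return (c[...,0]*k+f['K'][0,2]).astype(np.float32),(c[...,1]*k+f['K'][1,2]).astype(np.float32)
g=np.arange(-40,40,.2)  # cols=+x world, rows=-y
X=np.stack(np.meshgrid(.5905+g/1e3,-.0905-g/1e3)+[np.full((400,400),.024)],-1)
u,v=proj(X,f); o=cv2.remap(f['img'],u,v,cv2.INTER_CUBIC)
s=grab_frame('scene'); save(s,'s2'); o2=cv2.resize(s['img'][130:270,350:490],(400,400))
cv2.imwrite('pics/n2.png',np.hstack([o,o2])[:,:,::-1])
```

```text
tcp [590.5 -93.1 108.8] yaw 44.8 t 8.0 gap 1.00 F [-0.6 -0.1  0.4] shift tool [ 2.   1.8 94.8] wz 44.8Traceback (most recent call last):
  File "<stdin>", line 9, in <module>
TypeError: can only concatenate tuple (not "list") to tuple
```

```bash
cat > n.py <<'E'
from h import *
f=dict(np.load('w2.npz'))
def proj(X,f):
    c=X@f['R'].T+f['t'];r=np.hypot(c[...,0],c[...,1]);th=np.arctan2(r,c[...,2]);k=f['K'][0,0]*th/np.maximum(r,1e-9)
    return (c[...,0]*k+f['K'][0,2]).astype(np.float32),(c[...,1]*k+f['K'][1,2]).astype(np.float32)
g=np.arange(-40,40,.2)  # cols=+x world, rows=-y
a,b=np.meshgrid(.5905+g/1e3,-.0905-g/1e3)
u,v=proj(np.stack([a,b,np.full_like(a,.024)],-1),f); o=cv2.remap(f['img'],u,v,cv2.INTER_CUBIC)
s=grab_frame('scene'); save(s,'s2'); o2=cv2.resize(s['img'][130:270,350:490],(400,400))
cv2.imwrite('pics/n2.png',np.hstack([o,o2])[:,:,::-1])
E
python3 n.py
```

```text
(no output)
```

View pics/n2.png

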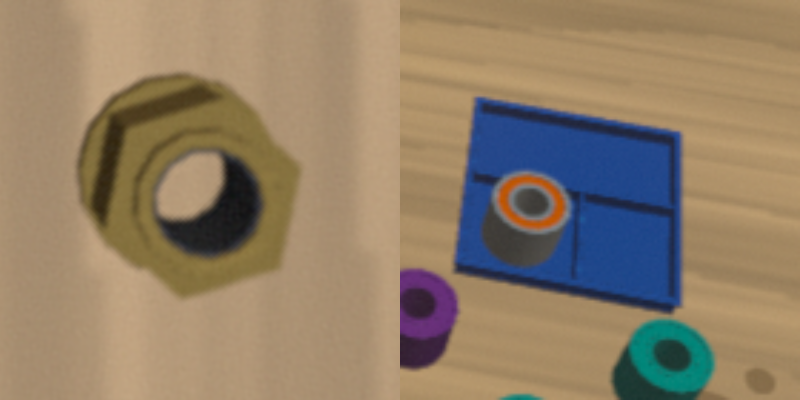

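The bearing stands in the large blue pocket. The nut hexagon's corners give its centre at about (590.3, -89) mm, with one flat normal at about 48°.

Request:
{"name": "play_rows", "arguments": {
  "increments": [
    [3, 2.8, 20, 0, 0, -3, 100],
    [0, 0, 25, 0, 0, 0, 100],
    [0, 0, 25, 0, 0, 0, 80],
    [0, 0, 20, 0, 0, 0, 80],
    [0, 0, 7, 0, 0, 0, 80],
    [0, 0, 0, 0, 0, 0, 25],
    [0, 0, 0, 0, 0, 0, 25],
    [0, 0, 0, 0, 0, 0, 25],
    [0, 0, 0, 0, 0, 0, 25],
    [0, 0, 0, 0, 0, 0, 25],
    [0, 0, 0, 0, 0, 0, 25],
    [0, 0, 0, 0, 0, 0, 25]
  ]
}}

```text
time: 9.62
tcp_pos: [0.5906, -0.0863, 0.0121]
eef_rot: [1.125, 2.931, 0.001]
contact_force: [-1.6, 0.8, 6.1]
finger_gap: 0.399
gripper_force: 60.7
```

Request:
{"name": "play_rows", "arguments": {
  "increments": [
    [0, 0, -15, 0, 0, 0, 25],
    [0, 0, -15, 0, 0, 9.6, 25],
    [0, 0, -20, 0, 0, 9.6, 25],
    [0, 0, -20, 0, 0, 9.6, 25],
    [0, 0, -20, 0, 0, 9.6, 25],
    [0, 0, 0, 0, 0, 9.6, 25],
    [43, -10.6, 0, 0, 0, 0, 25],
    [43, -10.6, 0, 0, 0, 0, 25],
    [43, -10.6, 0, 0, 0, 0, 25],
    [43, -10.6, 0, 0, 0, 0, 25],
    [43, -10.6, 0, 0, 0, 0, 25],
    [43, -10.6, 0, 0, 0, 0, 25],
    [43, -10.6, 0, 0, 0, 0, 25],
    [43, -10.6, 0, 0, 0, 0, 25],
    [43, -10.6, 0, 0, 0, 0, 25],
    [43, -10.6, 0, 0, 0, 0, 25],
    [0, 0, 0, 0, 0, 0, 25],
    [0, 0, 0, 0, 0, 0, 25]
  ]
}}

```text
time: 11.88
tcp_pos: [0.484, 0.3435, 0.1014]
eef_rot: [2.221, 2.222, 0.0]
contact_force: [-1.0, 0.3, -1.2]
finger_gap: 0.402
gripper_force: 60.2
```

```bash
python3 -c "
from h import *
go(484.9,343.5,16.1,0)"
```

```text
tcp [484.  343.5 101.4] yaw 0.0 t 11.9 gap 0.40 F [-1.   0.3 -1.2] shift tool [-0.   0.9 85.3] wz 0.0
```

Request:
{"name": "play_rows", "arguments": {
  "increments": [
    [0, 1, 25, 0, 0, 0, 25],
    [0, 0, 25, 0, 0, 0, 25],
    [0, 0, 25, 0, 0, 0, 25],
    [0, 0, 7, 0, 0, 0, 25],
    [0, 0, 1.5, 0, 0, 0, 25],
    [0, 0, 0, 0, 0, 0, 25],
    [0, 0, 0, 0, 0, 0, 25]
  ]
}}

```text
time: 12.75
tcp_pos: [0.4853, 0.344, 0.0183]
eef_rot: [2.221, 2.221, 0.002]
contact_force: [-0.4, -1.0, -1.8]
finger_gap: 0.406
gripper_force: 60.1
```

Request:
{"name": "play_rows", "arguments": {
  "increments": [
    [0, 0, 0.7, 0, 0, 0, 25],
    [0, 0, 0, 0, 0, 0, 25]
  ]
}}

```text
time: 13.0
tcp_pos: [0.4849, 0.3438, 0.0168]
eef_rot: [2.221, 2.222, 0.0]
contact_force: [0.0, -0.1, -1.7]
finger_gap: 0.401
gripper_force: 60.1
```

Request:
{"name": "play_rows", "arguments": {
  "increments": [
    [0, 0, 0.7, 0, 0, 0, 25],
    [0, 0, 0, 0, 0, 0, 25]
  ]
}}

```text
time: 13.25
tcp_pos: [0.485, 0.3439, 0.0162]
eef_rot: [-2.221, -2.221, -0.0]
contact_force: [-1.4, 0.4, 1.4]
finger_gap: 0.4
gripper_force: 60.5
```

Request:
{"name": "play_rows", "arguments": {
  "increments": [
    [0, 0, 0, 0, 0, 0, 60],
    [0, 0, 0, 0, 0, 0, 60],
    [0, 0, 0, 0, 0, 0, 60],
    [0, 0, -15, 0, 0, 0, 60],
    [0, 0, -35, 0, 0, 0, 70],
    [0, 0, -35, 0, 0, 0, 100],
    [-37, 19.1, 0, 0, 0, 0, 100],
    [-37, 19.1, 0, 0, 0, 0, 100],
    [-37, 19.1, 0, 0, 0, 0, 100],
    [-37, 19.1, 0, 0, 0, 0, 100],
    [-37, 19.1, 0, 0, 0, -9, 100],
    [0, 0, 0, 0, 0, -9, 100],
    [0, 0, 0, 0, 0, -9, 100],
    [0, 0, 0, 0, 0, -9, 100],
    [0, 0, 0, 0, 0, -9, 100],
    [0, 0, 0, 0, 0, -9, 100],
    [0, 0, 0, 0, 0, -9, 100],
    [0, 0, 0, 0, 0, -9, 100],
    [0, 0, 0, 0, 0, 0, 100]
  ]
}}

```text
time: 15.62
tcp_pos: [0.5806, 0.1588, 0.1019]
eef_rot: [0.493, 3.102, 0.001]
contact_force: [0.1, -0.6, 0.4]
finger_gap: 1.001
gripper_force: 0.0
```

Run:
```python
from h import *
go(618.5,84.5,12,72)
f=grab_frame('wrist');save(f,'w3')
s=grab_frame('scene'); cv2.imwrite('pics/s3.png',np.hstack([cv2.resize(f['img'],(533,400)),cv2.resize(s['img'][150:250,355:455],(260,400))])[:,:,::-1])
W=cloud(s);m=(W[...,2]>.030)&(np.hypot(W[...,0]-.6185,W[...,1]-.0845)<.06)&(W[...,2]<.045)
print(cv2.minAreaRect((W[m][:,:2]*1e3).astype(np.float32)),m.sum())
```

```text
tcp [580.6 158.8 101.9] yaw 71.9 t 15.6 gap 1.00 F [ 0.1 -0.6  0.4] shift tool [-59. -59.  90.] wz -0.1
((618.6083984375, 83.96176147460938), (45.64215087890625, 92.0175552368164), 70.96427917480469) 913
```

View pics/s3.png

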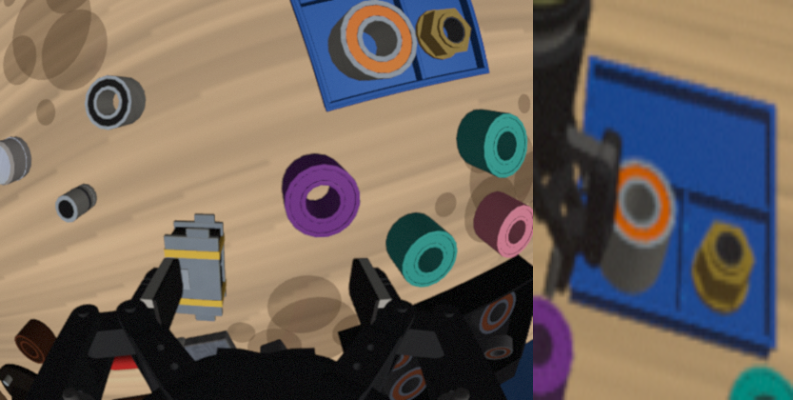

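The nut and large bearing are both seated in their blue pockets. The pads at about (195,265) are aligned with the fingers, so I'll shift over and grip.

Request:
{"name": "play_rows", "arguments": {
  "increments": [
    [-29.5, -29.5, 0, 0, 0, 0, 100],
    [-29.5, -29.5, 0, 0, 0, 0, 100],
    [0, 0, 20, 0, 0, 0, 100],
    [0, 0, 30, 0, 0, 0, 90],
    [0, 0, 25, 0, 0, 0, 90],
    [0, 0, 14, 0, 0, 0, 90],
    [0, 0, 0, 0, 0, 0, 35],
    [0, 0, 0, 0, 0, 0, 35],
    [0, 0, 0, 0, 0, 0, 35],
    [0, 0, 0, 0, 0, 0, 35],
    [0, 0, 0, 0, 0, 0, 35],
    [0, 0, 0, 0, 0, 0, 35],
    [0, 0, 0, 0, 0, 0, 35]
  ],
  "squeeze": 70
}}

```text
time: 17.35
tcp_pos: [0.619, 0.0847, 0.0133]
eef_rot: [0.491, 3.101, 0.001]
contact_force: [-1.6, 1.8, 7.1]
finger_gap: 0.489
gripper_force: 71.4
```

Request:
{"name": "play_rows", "arguments": {
  "increments": [
    [0, 0, -10, 0, 0, 0, 35],
    [0, 0, -20, 0, 0, 0, 35],
    [0, 0, -20, 0, 0, 9, 35],
    [0, 0, -20, 0, 0, 9, 35],
    [0, 0, -20, 0, 0, 9, 35],
    [0, 0, 0, 0, 0, 9, 35],
    [0, 0, 0, 0, 0, 9, 35],
    [0, 0, 0, 0, 0, 9, 35],
    [0, 0, 0, 0, 0, 9, 35],
    [0, 0, 0, 0, 0, 9, 35],
    [27.3, -27.2, 0, 0, 0, 0, 35],
    [27.3, -27.2, 0, 0, 0, 0, 35],
    [27.3, -27.2, 0, 0, 0, 0, 35],
    [27.3, -27.2, 0, 0, 0, 0, 35],
    [27.3, -27.2, 0, 0, 0, 0, 35],
    [27.3, -27.2, 0, 0, 0, 0, 35],
    [27.3, -27.2, 0, 0, 0, 0, 35],
    [27.3, -27.2, 0, 0, 0, 0, 35],
    [0, 0, 0, 0, 0, 0, 35],
    [0, 0, 0, 0, 0, 0, 35]
  ]
}}

```text
time: 19.85
tcp_pos: [0.4011, 0.3028, 0.1028]
eef_rot: [2.221, 2.221, 0.002]
contact_force: [-0.1, -0.5, -2.2]
finger_gap: 0.493
gripper_force: 71.8
```

```bash
python3 -c "
from h import *
go(401.5,303.2,17.3,0)"
```

```text
tcp [401.1 302.8 102.8] yaw 0.0 t 19.9 gap 0.49 F [-0.1 -0.5 -2.2] shift tool [ 0.4  0.3 85.5] wz 0.0
```

Request:
{"name": "play_rows", "arguments": {
  "increments": [
    [0, 0, 25, 0, 0, 0, 35],
    [0, 0, 25, 0, 0, 0, 35],
    [0, 0, 25, 0, 0, 0, 35],
    [0, 0, 7, 0, 0, 0, 35],
    [0, 0, 1.5, 0, 0, 0, 35],
    [0, 0, 0, 0, 0, 0, 35],
    [0, 0, 0, 0, 0, 0, 35]
  ]
}}

```text
time: 20.72
tcp_pos: [0.4011, 0.303, 0.0192]
eef_rot: [2.221, 2.221, 0.002]
contact_force: [0.5, -0.5, -3.6]
finger_gap: 0.491
gripper_force: 71.8
```

Request:
{"name": "play_rows", "arguments": {
  "increments": [
    [0, 0, 0.7, 0, 0, 0, 35],
    [0, 0, 0, 0, 0, 0, 35]
  ]
}}

```text
time: 20.98
tcp_pos: [0.4007, 0.3029, 0.0179]
eef_rot: [2.221, 2.221, 0.0]
contact_force: [-0.9, 0.3, -3.0]
finger_gap: 0.489
gripper_force: 71.8
```

Request:
{"name": "play_rows", "arguments": {
  "increments": [
    [0, 0, 0.7, 0, 0, 0, 35],
    [0, 0, 0, 0, 0, 0, 35]
  ]
}}

```text
time: 21.22
tcp_pos: [0.4008, 0.3029, 0.0173]
eef_rot: [2.221, 2.221, 0.0]
contact_force: [-1.9, -1.1, 2.2]
finger_gap: 0.491
gripper_force: 72.3
```

Request:
{"name": "play_rows", "arguments": {
  "increments": [
    [0, 0, 0, 0, 0, 0, 63],
    [0, 0, 0, 0, 0, 0, 63],
    [0, 0, 0, 0, 0, 0, 63],
    [0, 0, -15, 0, 0, 0, 63],
    [0, 0, -30, 0, 0, 0, 70],
    [0, 0, -35, 0, 0, 0, 100],
    [-38.3, 10.3, 0, 0, 0, 0, 100],
    [-38.3, 10.3, 0, 0, 0, 0, 100],
    [-38.3, 10.3, 0, 0, 0, 0, 100],
    [-38.3, 10.3, 0, 0, 0, 0, 100],
    [-38.3, 10.3, 0, 0, 0, 0, 100],
    [-38.3, 10.3, 0, 0, 0, 0, 100],
    [0, 0, 0, 0, 0, 0, 100]
  ]
}}

```text
time: 22.85
tcp_pos: [0.4631, 0.0713, 0.0981]
eef_rot: [2.224, 2.217, 0.001]
contact_force: [-0.2, -0.1, 0.0]
finger_gap: 0.997
gripper_force: 0.0
```

Run:
```python
from h import *
go(462.5,73,12,0)
f=grab_frame('wrist')
s=grab_frame('scene'); cv2.imwrite('pics/s4.png',np.hstack([cv2.resize(f['img'],(533,400)),cv2.resize(s['img'][150:250,355:455],(260,400))])[:,:,::-1])
```

```text
tcp [463.1  71.3  98.1] yaw -0.2 t 22.9 gap 1.00 F [-0.2 -0.1  0. ] shift tool [ 1.7 -0.7 86.1] wz -0.2
```

View pics/s4.png

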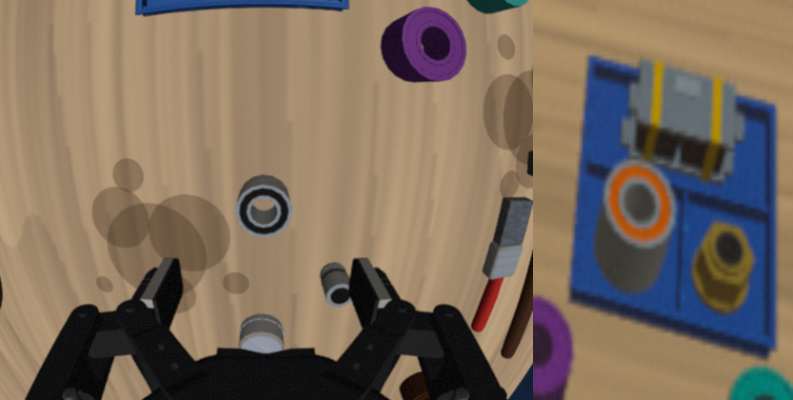

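The blue kit is complete: pads lengthwise in the long pocket, bearing and nut seated. The small black-sealed bearing at (264,210) is centred between the fingers.

Request:
{"name": "play_rows", "arguments": {
  "increments": [
    [1.7, 0, 20, 0, 0, 0, 100],
    [0, 0, 30, 0, 0, 0, 90],
    [0, 0, 25, 0, 0, 0, 80],
    [0, 0, 12, 0, 0, 0, 80],
    [0, 0, 0, 0, 0, 0, 30],
    [0, 0, 0, 0, 0, 0, 30],
    [0, 0, 0, 0, 0, 0, 30],
    [0, 0, 0, 0, 0, 0, 30],
    [0, 0, 0, 0, 0, 0, 30],
    [0, 0, 0, 0, 0, 0, 30],
    [0, 0, 0, 0, 0, 0, 30]
  ],
  "squeeze": 60
}}

```text
time: 24.32
tcp_pos: [0.4631, 0.075, 0.0112]
eef_rot: [2.221, 2.221, 0.002]
contact_force: [-1.9, 2.1, 7.6]
finger_gap: 0.467
gripper_force: 61.4
```

Request:
{"name": "play_rows", "arguments": {
  "increments": [
    [0, 0, -10, 0, 0, 0, 30],
    [0, 0, -25, 0, 0, 0, 30],
    [0, 0, -30, 0, 0, 0, 30],
    [0, 0, -20, 0, 0, 0, 30],
    [-37.7, 5.5, 0, 0, 0, 0, 30],
    [-37.7, 5.5, 0, 0, 0, 0, 30],
    [-37.7, 5.5, 0, 0, 0, 0, 30],
    [-37.7, 5.5, 0, 0, 0, 0, 30],
    [-37.7, 5.5, 0, 0, 0, 0, 30],
    [-37.7, 5.5, 0, 0, 0, 0, 30],
    [-37.7, 5.5, 0, 0, 0, 0, 30],
    [-37.7, 5.5, 0, 0, 0, 0, 30],
    [0, 0, 0, 0, 0, 0, 30],
    [0, 0, 0, 0, 0, 0, 30]
  ]
}}

```text
time: 26.08
tcp_pos: [0.5063, -0.2264, 0.0953]
eef_rot: [-2.221, -2.221, 0.0]
contact_force: [-0.5, 0.7, -1.8]
finger_gap: 0.467
gripper_force: 61.0
```

```bash
python3 -c "
from h import *
go(507.5,-226.2,15.2,0)"
```

```text
tcp [ 506.3 -226.4   95.3] yaw -0.0 t 26.1 gap 0.47 F [-0.5  0.7 -1.8] shift tool [ 0.2  1.2 80.1] wz -0.0
```

Request:
{"name": "play_rows", "arguments": {
  "increments": [
    [0, 1, 0, 0, 0, 8.4, 30],
    [0, 0, 10, 0, 0, 8.4, 30],
    [0, 0, 20, 0, 0, 8.4, 30],
    [0, 0, 25, 0, 0, 0, 30],
    [0, 0, 17, 0, 0, 0, 30],
    [0, 0, 5, 0, 0, 0, 30],
    [0, 0, 1.5, 0, 0, 0, 30],
    [0, 0, 0, 0, 0, 0, 30],
    [0, 0, 0, 0, 0, 0, 30]
  ]
}}

```text
time: 27.2
tcp_pos: [0.5078, -0.227, 0.0172]
eef_rot: [2.652, 1.683, 0.001]
contact_force: [0.3, -1.0, -2.0]
finger_gap: 0.47
gripper_force: 61.0
```

Request:
{"name": "play_rows", "arguments": {
  "increments": [
    [0, 0, 0.7, 0, 0, 0, 30],
    [0, 0, 0, 0, 0, 0, 30]
  ]
}}

```text
time: 27.45
tcp_pos: [0.5076, -0.2269, 0.016]
eef_rot: [2.652, 1.683, 0.0]
contact_force: [0.1, 1.0, -1.6]
finger_gap: 0.469
gripper_force: 61.0
```

Request:
{"name": "play_rows", "arguments": {
  "increments": [
    [0, 0, 0.7, 0, 0, 0, 30],
    [0, 0, 0, 0, 0, 0, 30]
  ]
}}

```text
time: 27.7
tcp_pos: [0.5076, -0.2269, 0.0153]
eef_rot: [2.652, 1.683, 0.0]
contact_force: [0.2, 0.5, 0.2]
finger_gap: 0.462
gripper_force: 61.2
```

Request:
{"name": "play_rows", "arguments": {
  "increments": [
    [0, 0, 0, 0, 0, 0, 60],
    [0, 0, 0, 0, 0, 0, 60],
    [0, 0, 0, 0, 0, 0, 60],
    [0, 0, -15, 0, 0, 0, 60],
    [0, 0, -30, 0, 0, 0, 70],
    [0, 0, -35, 0, 0, 0, 100],
    [30.7, -27.6, 0, 0, 0, 0, 100],
    [30.7, -27.6, 0, 0, 0, 0, 100],
    [30.7, -27.6, 0, 0, 0, 0, 100],
    [30.7, -27.6, 0, 0, 0, 0, 100],
    [0, 0, 0, 0, 0, 9, 100],
    [0, 0, 0, 0, 0, 9, 100],
    [0, 0, 0, 0, 0, 9, 100],
    [0, 0, 0, 0, 0, 9, 100],
    [0, 0, 0, 0, 0, 9, 100],
    [0, 0, 0, 0, 0, 0, 100]
  ]
}}

```text
time: 29.7
tcp_pos: [0.4601, -0.0688, 0.096]
eef_rot: [3.094, 0.542, 0.001]
contact_force: [-0.7, -1.0, -0.2]
finger_gap: 1.004
gripper_force: 0.0
```

Run:
```python
from h import *
go(459.5,-69,12,110)
f=grab_frame('wrist')
s=grab_frame('scene'); cv2.imwrite('pics/s5.png',np.hstack([cv2.resize(f['img'],(533,400)),cv2.resize(s['img'][120:220,95:195],(260,400))])[:,:,::-1])
```

```text
tcp [460.1 -68.8  96. ] yaw -70.1 t 29.7 gap 1.00 F [-0.7 -1.  -0.2] shift tool [-0.7 -0.  84. ] wz -0.1
```

View pics/s5.png

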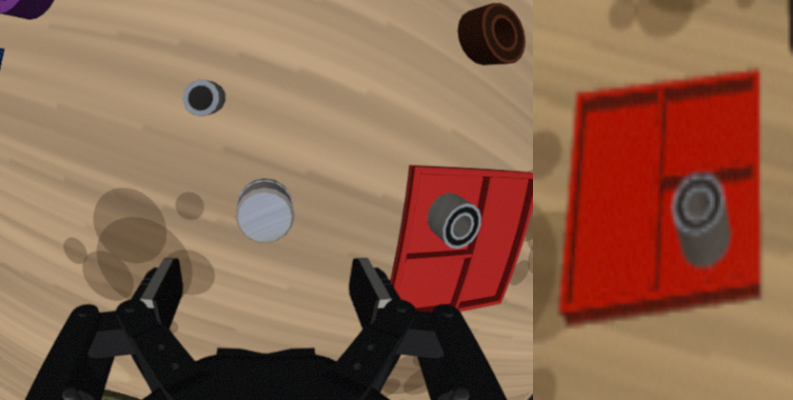

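The small bearing is in the large red pocket, and the cap at (265,210) is centred between the fingers.

Request:
{"name": "play_rows", "arguments": {
  "increments": [
    [-0.7, 0, 20, 0, 0, 0, 100],
    [0, 0, 30, 0, 0, 0, 90],
    [0, 0, 25, 0, 0, 0, 80],
    [0, 0, 9, 0, 0, 0, 80],
    [0, 0, 0, 0, 0, 0, 30],
    [0, 0, 0, 0, 0, 0, 30],
    [0, 0, 0, 0, 0, 0, 30],
    [0, 0, 0, 0, 0, 0, 30],
    [0, 0, 0, 0, 0, 0, 30],
    [0, 0, 0, 0, 0, 0, 30],
    [0, 0, 0, 0, 0, 0, 30]
  ],
  "squeeze": 45
}}

```text
time: 31.18
tcp_pos: [0.4599, -0.0691, 0.0123]
eef_rot: [3.094, 0.541, 0.003]
contact_force: [-2.1, -0.8, 8.5]
finger_gap: 0.489
gripper_force: 46.3
```

```bash
python3 -c "
from h import *
go(437,-251.8,97,110)"
```

```text
tcp [459.9 -69.1  12.3] yaw -70.2 t 31.2 gap 0.49 F [-2.1 -0.8  8.5] shift tool [-83.3 164.2 -84.7] wz -0.2
```

Request:
{"name": "play_rows", "arguments": {
  "increments": [
    [0, 0, -10, 0, 0, 0, 30],
    [0, 0, -25, 0, 0, 0, 30],
    [0, 0, -30, 0, 0, 0, 30],
    [0, 0, -20, 0, 0, 0, 30],
    [-16.7, 32.8, 0, 0, 0, 0, 30],
    [-16.7, 32.8, 0, 0, 0, 0, 30],
    [-16.7, 32.8, 0, 0, 0, 0, 30],
    [-16.7, 32.8, 0, 0, 0, 0, 30],
    [-16.7, 32.8, 0, 0, 0, 0, 30],
    [0, 0, 0, 0, 0, 0, 30],
    [0, 0, 0, 0, 0, 0, 30]
  ]
}}

```text
time: 32.55
tcp_pos: [0.4362, -0.2512, 0.0966]
eef_rot: [3.095, 0.54, 0.0]
contact_force: [-0.5, -1.0, -1.3]
finger_gap: 0.49
gripper_force: 46.0
```

```bash
python3 -c "
from h import *
go(437,-251.8,16.3,110)"
```

```text
tcp [ 436.2 -251.2   96.6] yaw -70.2 t 32.5 gap 0.49 F [-0.5 -1.  -1.3] shift tool [ 0.5  0.8 80.3] wz -0.2
```

Request:
{"name": "play_rows", "arguments": {
  "increments": [
    [0, 0, 25, 0, 0, 0, 30],
    [0, 0, 25, 0, 0, 0, 30],
    [0, 0, 20, 0, 0, 0, 30],
    [0, 0, 7, 0, 0, 0, 30],
    [0, 0, 1, 0, 0, 0, 30],
    [0, 0, 0, 0, 0, 0, 30],
    [0, 0, 0, 0, 0, 0, 30]
  ]
}}

```text
time: 33.42
tcp_pos: [0.4365, -0.2517, 0.0188]
eef_rot: [3.094, 0.54, 0.001]
contact_force: [-0.2, -0.0, -0.9]
finger_gap: 0.49
gripper_force: 45.9
```

Request:
{"name": "play_rows", "arguments": {
  "increments": [
    [0, 0, 0.7, 0, 0, 0, 30],
    [0, 0, 0, 0, 0, 0, 30]
  ]
}}

```text
time: 33.67
tcp_pos: [0.4363, -0.2516, 0.0176]
eef_rot: [3.095, 0.54, 0.0]
contact_force: [-0.3, -0.2, -0.5]
finger_gap: 0.49
gripper_force: 45.9
```

Request:
{"name": "play_rows", "arguments": {
  "increments": [
    [0, 0, 0.7, 0, 0, 0, 30],
    [0, 0, 0, 0, 0, 0, 30]
  ]
}}

```text
time: 33.92
tcp_pos: [0.4362, -0.2515, 0.0167]
eef_rot: [-3.095, -0.54, 0.0]
contact_force: [-0.2, 0.5, -1.4]
finger_gap: 0.489
gripper_force: 45.9
```

Request:
{"name": "play_rows", "arguments": {
  "increments": [
    [0, 0, 0.6, 0, 0, 0, 30],
    [0, 0, 0, 0, 0, 0, 30]
  ]
}}

```text
time: 34.17
tcp_pos: [0.4362, -0.2516, 0.0163]
eef_rot: [-3.095, -0.54, 0.0]
contact_force: [-0.7, 1.6, 2.4]
finger_gap: 0.492
gripper_force: 46.2
```

Contact. Release, rise, and step aside to look.

Request:
{"name": "play_rows", "arguments": {
  "increments": [
    [0, 0, 0, 0, 0, 0, 62],
    [0, 0, 0, 0, 0, 0, 62],
    [0, 0, 0, 0, 0, 0, 62],
    [0, 0, -15, 0, 0, 0, 62],
    [0, 0, -30, 0, 0, 0, 70],
    [0, 0, -40, 0, 0, 0, 100],
    [0, -30, -40, 0, 0, 0, 100],
    [0, -40, 0, 0, 0, 0, 100],
    [0, -40, 0, 0, 0, 0, 100],
    [0, -40, 0, 0, 0, 0, 100],
    [0, 0, 0, 0, 0, 0, 100],
    [0, 0, 0, 0, 0, 0, 100]
  ]
}}

```text
time: 35.67
tcp_pos: [0.3858, -0.1107, 0.142]
eef_rot: [3.094, 0.54, 0.002]
contact_force: [-1.0, 0.6, -0.0]
finger_gap: 0.998
gripper_force: 0.0
```

Run:
```python
from h import *
f=grab_frame('side'); s=grab_frame('scene')
cv2.imwrite('pics/s6.png',np.hstack([cv2.resize(s['img'],(533,400)),cv2.resize(f['img'][270:390,225:355],(260,400))])[:,:,::-1])
for n,g in (('scene',s),('side',f)):
    W=cloud(g)
    for nm,(x,y) in dict(L=(484,268),nut=(485,343),pads=(401,303),S=(507,-227),cap=(436,-252)).items():
        m=(np.hypot(W[...,0]-x/1e3,W[...,1]-y/1e3)<.055)&(W[...,2]>.022)&(W[...,2]<.06)&((abs(W[...,0]-x/1e3)<.03))
        zt=np.percentile(W[m][:,2],95);q=W[m];q=q[q[:,2]>zt-.005];r=cv2.minAreaRect((q[:,:2]*1e3).astype(np.float32));print(n,nm,m.sum(),round(zt*1e3,1),np.round(r[0]),np.round(r[1]),round(r[2]))
```

```text
scene L 666 48.5 [485. 268.] [54. 54.] 43
scene nut 269 47.1 [485. 292.] [28.  7.] 2
scene pads 793 40.5 [402. 303.] [47. 92.] 0
scene S 278 35.8 [ 508. -229.] [41. 40.] 46
scene cap 282 39.3 [ 437. -252.] [38. 38.] 18
side L 334 47.9 [486. 268.] [58. 51.] 83
side nut 98 46.5 [485. 293.] [ 9. 27.] 83Traceback (most recent call last):
  File "<stdin>", line 8, in <module>
    return _quantile_unchecked(
        a, q, axis, out, overwrite_input, method, keepdims, weights)
    return _ureduce(a,
                    func=_quantile_ureduce_func,
    ...<5 lines>...
                    overwrite_input=overwrite_input,
                    method=method)
    r = func(a, **kwargs)
    result = _quantile(arr,
                       quantiles=q,
    ...<2 lines>...
                       out=out,
                       weights=wgt)
    slices_having_nans = np.isnan(arr[-1, ...])
                                  ~~~^^^^^^^^^
IndexError: index -1 is out of bounds for axis 0 with size 0
```

View pics/s6.png

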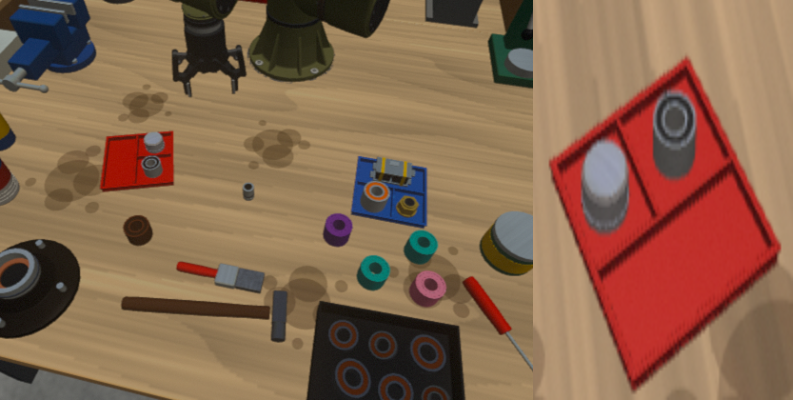

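The picture shows all five parts seated in the right pockets, with tops at about floor height plus part height. The old bearing at (137,230) is untouched and the arm is clear. Handing in.

```bash
python3 -c "
from bench import *
print(job_done())"
```

```text
the job is handed in; nothing more can be done
None
```

Both wheel kits are made up and the job is handed in at about 36 s of robot time: all five parts are upright in their pockets, and the rusty bearing was left where it lay.

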